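# Lock a curing flask's collar with the pin spanner

### The arm

A 6-joint arm with a two-finger parallel gripper is mounted at the origin on a cart in front of the work surface, level with it; the furniture and walls round the work are solid. World frame = base frame: x ahead of the robot, y to its left, z up, the work surface at z = 0. Lengths are in m, angles in rad, forces in N, time in s.
With the tool pointing down it reaches from about 0.3 to 0.875 m from the base axis. Payload 6.4 kg.
Tool frame: the origin (TCP) lies at the centre of the arm's flange, where the gripper is bolted on; the fingertips stand 173 mm ahead of it and the grasp point (between the pads) lies 155 mm ahead of it; z points along the fingers, y is the line along which they close (so a half turn about z gives the same grasp; the last joint's range is limited). The gripper opens to 85 mm and grips with 20 to 120 N. Pads are 22 mm wide; open, the fingers measure 114 mm over their backs; the gripper's body (76 mm by 85 mm) begins 54 mm behind the grasp point. The pads swing forward as they close: fully open they stand 13 mm farther back than shut.
Start: joints at [-1.497, 0.181, 1.607, -0, 1.354, -0.206], TCP at [0.159, -0.553, 0.405] pointing down, gripper open.
Joint ranges: [-2.99, 2.99], [-0.89, 2.07], [0.3, 2.58], [-1.14, 4.28], [0, 2.63], [-3.12, 3.12]. Speed limits (rad/s): [2.57, 2.57, 3.01, 3.14, 3.14, 3.14].

### API

Orientations are given as a unit quaternion [w, x, y, z].
In Python, from bench import get_obs, camera, get_calibration, hand_in gives the robot as it stands. The module is installed in compiled form; this text tells all that it offers.
- The arm moves only by the tool drive_tool, never from a script. Its argument "increments" is a list of rows, each a list of 2 entries, a list of its own where there are three numbers: the shift along the tool's x, y, z normalised to -1 to 1, where 1 is 250 mm, then the turn about the tool's z normalised to -1 to 1, where 1 is 90 degrees. A call has exactly 8 rows; each row is the pose to reach, as a shift and turn from the pose commanded when the call began, along the tool's axes at that moment; what a row does not reach only later rows make up. A row lasts 1/8 s, in which the tool goes at most 62.5 mm and 10.7 degrees, less where a joint would pass 70% of its speed; a pose out of reach is approached as far as the arm can. A call with a number of a shift or a turn outside -1 to 1 is refused whole. A call with a gripper value outside its range is refused whole. "claw" is the closure, from 0 (fully open) to 1 (shut), set as the call begins (left out, the last holds). The fingers move at their own pace and stop on an object; the grip force is fixed at half the most. Time passes only in rows, so rows that repeat a pose let the fingers close, or fill a call up. It gives the time, the measured TCP pose, the force and the opening at its end, in the units of the state.
- get_obs(): the state, without advancing time (a new reading comes with each control period).
- camera(name): name is "side" or "top"; returns the picture (400x640x3 uint8, blue, green, red); there is no depth.
- get_calibration(name): a dict with "K" (3x3 intrinsics, pixels), "origin" and "orientation" of the camera in the world. Camera axes: x right, y down, z forward; pixel columns grow to the right and rows downward; lengths in m; the calibration is good to about 2 mm. A picture is of the moment at which its call begins. get_calibration takes no time and is no camera call.
- hand_in(): hands the job in, once; it reports no verdict.
The state is a dict: "time_s": time; "q": joint angles; "dq": joint speeds; "joint_efforts": joint torques, N m; "eef_pos": TCP position; "eef_rot": TCP orientation; "wrist_force": force on the tool from outside, world axes, zero at the start; "torque": the same for the moment, N m; "opening": opening from 0.0 (shut) to 1.0 (fully open).
Only numpy, scipy, OpenCV 4.12 (cv2) and the standard library are available. Lean on these libraries where they do the work, as an engineer would, in place of code of your own. Each camera call takes 0.05 s, during which the arm holds its last target. There are 200 camera calls.

### The job

Take the pin spanner from its blue rest, put both of its prongs down into the two holes of the brass collar on the curing flask, and only then turn the collar clockwise (seen from above) with it as far as it goes, so that the white line on the collar comes to the green mark. Then lift the spanner out and stand it back in the rest with its prongs down in the channel. Do not push the collar with the fingers, and leave the other things on the bench where they are.

Things in the scene. Friction and masses are not known exactly. Their poses are not given: they have to be found in the camera images.
- spanner_grip (a point): Centre of the red T-bar grip, 56 x 14 x 20 mm (own x, y, z; z up), of the loose pin spanner (about 160 g); grasp it across its width from above. Below: 12 mm stem, then a dark head (66 mm bar along x with a 36 mm disc), top 37 and underside 47 mm below this point. Under the head two 6 mm prongs, 13 mm long, tips tapered, 18 mm either side of the axis along own x. Either way round will do.
- prong_a (a point): Tip of one prong of the spanner: 60 mm below the grip's centre and 18 mm from the axis, toward own -x.
- prong_b (a point): Tip of the other prong, toward own +x.
- rest: Fixed blue tool rest, 100 x 56 mm (own x, y; z up), origin under its centre. Two rails 31 mm high run along own x; the channel between is 12 mm wide, 60 mm long, closed at the ends, floor at 6 mm. The spanner stands with its grip bar along own x, prongs in the channel, head on the rails, grip centre 78 mm above the bench over the rest's middle; it starts so, within 5 mm along the channel.
- collar_center (a point): Centre of the top face of the brass lock collar (78 mm in diameter, 17 mm high), on its vertical turning axis, 62 mm above the bench. Its rim is 1 mm higher; a seated spanner's head rests on the rim, grip centre 110 mm above the bench, prong tips 12 mm below this face. The collar sits on a fixed aluminium flask 98 mm across with a 116 x 96 mm dark base plate.
- hole_a (a point): Mouth of one of the collar's two holes (8.5 mm in diameter, 16 mm deep, chamfered), 18 mm from the axis, on the side of the collar's white line; it turns with the collar.
- hole_b (a point): Mouth of the other hole, 18 mm from the axis, opposite the first.
- collar (a joint): Turn of the collar (rad): 0 at the red mark, growing clockwise seen from above to a firm stop at 1.2, where its white line meets the green mark; starts between 0 and 0.3. Stiff (about 0.12 N m); stays where it is left. The prongs have about 0.07 rad of play in the holes each way, so the spanner turns by up to 0.15 more than the collar.
- bur_block: Bystander: loose wooden block with upright burs, 45 x 90 x 52 mm, origin at the centre of its underside.
- model_lower: Bystander: loose white plaster model of a lower jaw, 67 x 66 x 28 mm, origin at the centre of its underside.
- flask_half: Bystander: loose open brass flask half, 82 mm across and 31 mm high, origin at the centre of its underside.
Things that resemble listed ones, but are neither listed nor needed, are in the scene too. There is more than one size of the part that bears spanner_grip; the job needs the larger.

How it is judged:
By the outcome, as a careful person would: the job done as asked, in the order asked, and still so for the second after the job is handed in, with the robot touching nothing.
It also fails if it takes over 51 s, if anything falls off the work surface, if the arm or the gripper's body presses on something with over 40 N, if the wrist force passes 120 N, or if a joint passes its speed limit or range.

## Working session

There is one attempt and no reset: what is moved stays moved. The work goes in short steps, Python scripts to look and compute and a tool call to move; the robot and the scene stay as the last step left them, time stands still between calls to the robot, and variables do not carry over. Pictures are saved under pics/ and viewed, on a budget of 10 in all, crops included, one or two more only if the job needs it, and the job is handed in when it is done.

Besides the shell and the picture viewer there is one more tool, called as name([rows], argument=value, ...), one row to a line, values as JSON. drive_tool: Moves the arm, as the interface text tells. Its arguments: {"type":"object","properties":{"increments":{"type":"array","items":{"type":"array"}},"claw":{"type":"number"}},"required":["increments"]}

```bash
mkdir -p pics
python3 - <<'E'
from bench import *
import cv2
for n in("top","side"):
    cv2.imwrite(f"pics/{n}0.png",camera(n)); c=get_calibration(n); print(n,c)
o=get_obs();print(o)
E
```

```text
top {'K': array([[440.58277299,   0.        , 325.09018862],
       [  0.        , 440.58277299, 193.46737702],
       [  0.        ,   0.        ,   1.        ]]), 'origin': array([0.51506753, 0.36417631, 0.98354958]), 'orientation': array([ 0.01835293, -0.70011822,  0.71323643, -0.02813261])}
side {'K': array([[496.78337487,   0.        , 316.6704626 ],
       [  0.        , 496.78337487, 193.74900369],
       [  0.        ,   0.        ,   1.        ]]), 'origin': array([0.02995553, 1.17938083, 0.65488801]), 'orientation': array([ 0.14390024, -0.25171202,  0.83267224, -0.47179522])}
{'time_s': 0.1, 'q': array([-1.49730507e+00,  1.81494166e-01,  1.60791200e+00,  7.77795064e-06,
        1.35383107e+00, -2.06279734e-01]), 'dq': array([ 1.05427579e-03, -1.19260754e-03, -2.91731476e-03, -1.35831276e-04,
       -1.23038129e-03, -3.84315095e-05]), 'joint_efforts': array([ 1.49024399e-04, -4.45878196e+01, -3.52237594e+01, -3.08415620e-04,
        4.14937691e-03,  2.98899022e-05]), 'eef_pos': array([ 0.15878973, -0.55239969,  0.40385668]), 'eef_rot': array([-8.20228579e-04,  9.90231751e-01,  1.39428848e-01,  5.83441103e-05]), 'wrist_force': array([-0.6479181 ,  0.00471267,  0.44662349]), 'torque': array([-0.02077916, -0.00685207,  0.0289857 ]), 'opening': 1.0025093871720054}
```

View pics/top0.png

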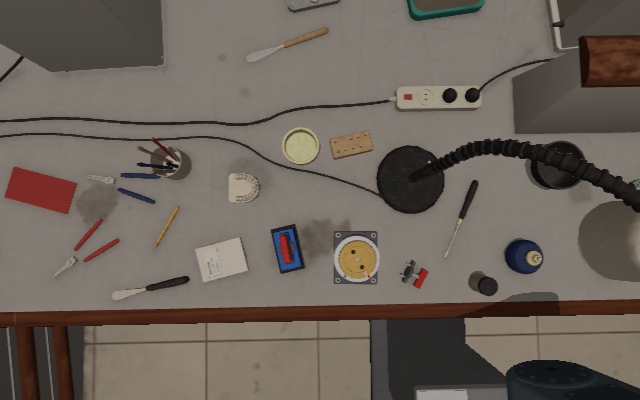

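View pics/side0.png

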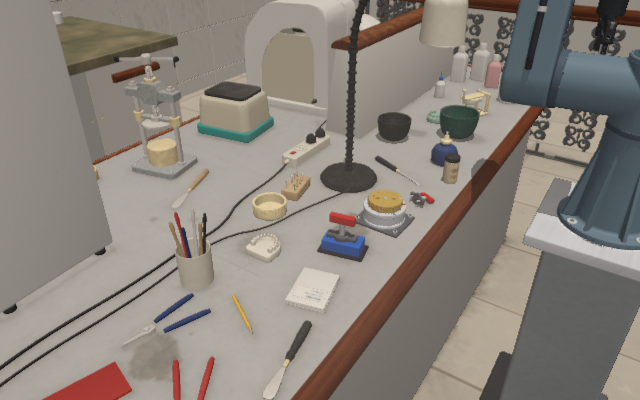

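The top view shows the rest with the red grip at about (288,248), the collar at (356,258), and the smaller decoy spanner at (413,275). The gooseneck lamp's shade, near (620,240), may be in the arm's path. The side view shows the rest at (343,238), the collar at (385,203) and the shade at (445,20).

```bash
cat > h.py <<'E'
import numpy as np, cv2
from scipy.spatial.transform import Rotation as R
from bench import *
def cal(n):
    c=get_calibration(n);q=c["orientation"];return c["K"],np.array(c["origin"]),R.from_quat([q[1],q[2],q[3],q[0]]).as_matrix()
def ray(n,p):
    K,o,M=cal(n);d=M@np.linalg.solve(K,[p[0],p[1],1.]);return o,d/np.linalg.norm(d)
def onz(n,p,z):
    o,d=ray(n,p);return o+d*(z-o[2])/d[2]
def proj(n,X):
    K,o,M=cal(n);v=K@(M.T@(np.array(X)-o));return v[:2]/v[2]
def tri(a,b):
    o1,d1=ray("top",a);o2,d2=ray("side",b)
    s=np.linalg.lstsq(np.c_[d1,-d2],o2-o1,rcond=None)[0];A=o1+s[0]*d1;B=o2+s[1]*d2
    return (A+B)/2,np.linalg.norm(A-B)
E
python3 - <<'E'
from h import *
t=cv2.imread("pics/top0.png");s=cv2.imread("pics/side0.png")
a=cv2.resize(t[215:295,262:392],(780,480),interpolation=cv2.INTER_CUBIC)[:,:]
b=cv2.resize(s[180:265,310:420],(388,300),interpolation=cv2.INTER_CUBIC)
cv2.imwrite("pics/ct.png",a)
print("shade",tri((622,240),(445,22)))
for z in(.3,.4,.5,.6):print(z,onz("top",(580,240),z),onz("top",(622,240),z),onz("side",(420,40),z),onz("side",(466,40),z))
def cen(im,m,roi):
    x0,y0,x1,y1=roi;M=np.zeros(m.shape,np.uint8);M[y0:y1,x0:x1]=m[y0:y1,x0:x1]
    n,l,st,c=cv2.connectedComponentsWithStats(M);i=1+np.argmax(st[1:,4]);cnt=np.argwhere(l==i)[:,::-1].astype(np.float32)
    return c[i],st[i],cv2.minAreaRect(cnt)
def red(i):
    h=cv2.cvtColor(i,cv2.COLOR_BGR2HSV);return (((h[...,0]<8)|(h[...,0]>172))&(h[...,1]>140)&(h[...,2]>60)).astype(np.uint8)
def blue(i):
    h=cv2.cvtColor(i,cv2.COLOR_BGR2HSV);return ((h[...,0]>100)&(h[...,0]<130)&(h[...,1]>120)&(h[...,2]>50)).astype(np.uint8)
def brass(i):
    h=cv2.cvtColor(i,cv2.COLOR_BGR2HSV);return ((h[...,0]>12)&(h[...,0]<30)&(h[...,1]>90)&(h[...,2]>80)).astype(np.uint8)
r=(262,215,312,285)
for nm,m in(("red",red),("blue",blue)):
    print(nm,cen(t,m(t),r))
print("red side",cen(s,red(s),(320,205,362,230)))
c=cen(t,brass(t),(325,228,390,290));print("brass",c,"c@.062",onz("top",c[2][0],.062))
g=cen(t,red(t),r)[2];print("grip",onz("top",g[0],.088));bx=cv2.boxPoints(g[:]);print(np.round([onz("top",p,.088)[:2] for p in bx],4))
g=cen(t,blue(t),r)[2];bx=cv2.boxPoints(g);print("rest",onz("top",g[0],.031),np.round([onz("top",p,.031)[:2] for p in bx],4))
E
```

```text
shade (array([ 0.47777617, -0.05129689,  0.38620734]), np.float64(0.012914128099566859))
0.3 [ 0.48024903 -0.04095565  0.3       ] [ 0.478962   -0.10688751  0.3       ] [ 0.59009083 -0.19462755  0.3       ] [ 0.47962319 -0.26693705  0.3       ]
0.4 [0.48534281 0.0183132  0.4       ] [ 0.48424406 -0.03797315  0.4       ] [0.43225645 0.1925392  0.4       ] [0.35291627 0.140605   0.4       ]
0.5 [0.49043659 0.07758204 0.5       ] [0.48952613 0.03094121 0.5       ] [0.27442207 0.57970595 0.5       ] [0.22620936 0.54814705 0.5       ]
0.6 [0.49553037 0.13685089 0.6       ] [0.49480819 0.09985557 0.6       ] [0.11658769 0.9668727  0.6       ] [0.09950244 0.9556891  0.6       ]
red (array([284.72580645, 249.03763441]), array([280, 236,  11,  27, 186], dtype=int32), ((284.59619140625, 248.9807586669922), (27.260143280029297, 7.0601806640625), 78.69007110595703))
blue (array([286.94042553, 250.17234043]), array([272, 228,  29,  43, 470], dtype=int32), ((286.4911804199219, 249.16111755371094), (39.80315017700195, 21.186973571777344), 77.19573211669922))
red side (array([342.3628692 , 219.00843882]), array([330, 213,  26,  14, 237], dtype=int32), ((342.0674133300781, 218.70785522460938), (25.63398551940918, 9.743912696838379), 12.994616508483887))
brass (array([357.0294397 , 258.82336182]), array([ 339,  240,   37,   38, 1053], dtype=int32), ((357.0, 258.5), (37.0, 36.0), 90.0)) c@.062 [0.43901357 0.28711126 0.062     ]
grip [0.46315483 0.43506647 0.088     ]
[[0.4889 0.4471]
 [0.4914 0.4331]
 [0.4375 0.4231]
 [0.4351 0.437 ]]
rest [0.45938555 0.43552119 0.031     ] [[0.4965 0.4667]
 [0.5057 0.4222]
 [0.4224 0.4045]
 [0.4134 0.4488]]
```

View pics/ct.png

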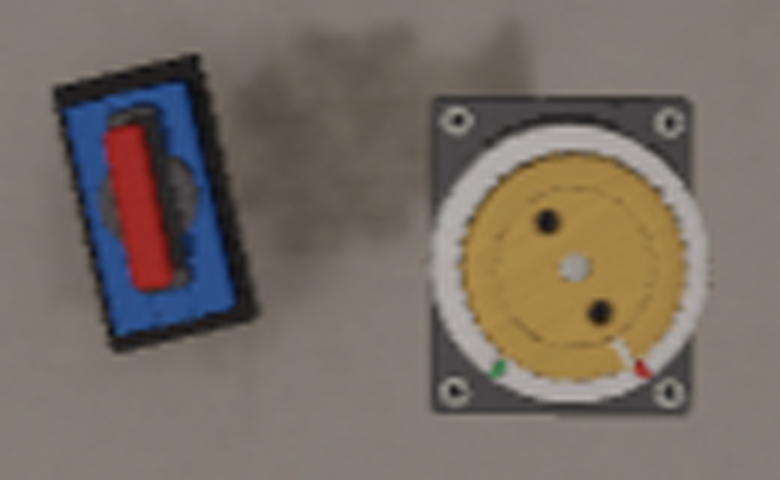

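The enlarged view shows the holes at crop (548,221) and (600,312). The white line is at (625,352), next to the red mark at (643,370), and the green mark is at (498,368), so the collar stands at about 0.05. The shade is near (0.48,-0.05), from about 0.32 m up, so I'll pass on its near side.

drive_tool([
  [[0.07,-0.12,0],0],
  [[0.14,-0.245,0],0],
  [[0.215,-0.37,0],0],
  [[0.29,-0.49,0],0],
  [[0.36,-0.615,0],0],
  [[0.43,-0.74,0],0],
  [[0.5,-0.86,0],0],
  [[0.575,-0.98,0],0],
], claw=0)

```text
time_s: 1.1
eef_pos: [0.2294, -0.2762, 0.4044]
eef_rot: [-0.0, 0.99, 0.139, -0.0]
wrist_force: [1.1, 0.8, 1.1]
opening: 0.998
```

drive_tool([
  [[0.07,-0.12,0],0],
  [[0.14,-0.245,0],0],
  [[0.215,-0.37,0],0],
  [[0.29,-0.49,0],0],
  [[0.36,-0.615,0],0],
  [[0.43,-0.74,0],0],
  [[0.5,-0.86,0],0],
  [[0.575,-0.98,0],0],
])

```text
time_s: 2.1
eef_pos: [0.2997, -0.0011, 0.4046]
eef_rot: [0.0, 0.99, 0.139, 0.0]
wrist_force: [0.5, 0.0, -0.0]
opening: 1.001
```

```bash
cat >> h.py <<'E'
def state():
    o=get_obs();q=o["eef_rot"];M=R.from_quat([q[1],q[2],q[3],q[0]]).as_matrix()
    return o,o["eef_pos"],M,np.arctan2(M[1,0],M[0,0])
def to(p,yaw=None):
    o,e,M,y=state();d=M.T@(np.array(p)-e)/.25
    t=0 if yaw is None else ((y-yaw+np.pi)%(2*np.pi)-np.pi)/(np.pi/2)
    print("shift",d.round(3),"turn",round(t,3),"at",e.round(4),"yaw",round(y,4),"t",round(o["time_s"],2))
def hsv(i):return cv2.cvtColor(i,cv2.COLOR_BGR2HSV)
E
python3 - <<'E'
from h import *
t=cv2.imread("pics/top0.png");s=cv2.imread("pics/side0.png")
# holes: intensity-weighted dark centroids on upsampled patch
g=cv2.cvtColor(t,cv2.COLOR_BGR2GRAY).astype(float)
H=[]
for c in((548,221),(600,312)):
    x=int(262+c[0]/6);y=int(215+c[1]/6);P=g[y-4:y+5,x-4:x+5];w=np.clip(100-P,0,None);w[w<0]=0
    Y,X=np.mgrid[y-4:y+5,x-4:x+5];p=((w*X).sum()/w.sum(),(w*Y).sum()/w.sum());H.append(onz("top",p,.062));print(p,H[-1])
H=np.array(H);d=H[0]-H[1];print("mid",H.mean(0),"dist",np.linalg.norm(d),"yaw",np.arctan2(d[1],d[0]))
h=hsv(t);m=((h[...,0]>12)&(h[...,0]<30)&(h[...,1]>90)&(h[...,2]>60)).astype(np.uint8);M=0*m;M[228:290,325:390]=m[228:290,325:390]
cs=max(cv2.findContours(M,0,1)[0],key=cv2.contourArea);e=cv2.fitEllipse(cv2.convexHull(cs));print("ell",e,onz("top",e[0],.063))
print("grip tri",tri((284.6,249),(342.07,217.5)),proj("side",[.463,.435,.088]))
to([.463,.435,.4],.187)
E
```

```text
(np.float64(352.74035608308606), np.float64(251.51038575667656)) [0.45361731 0.29563593 0.062     ]
(np.float64(361.5348148148148), np.float64(266.65037037037035)) [0.4220364  0.27808864 0.062     ]
mid [0.43782686 0.28686229 0.062     ] dist 0.03612839153047777 yaw 0.5071551233005651
ell ((357.13104248046875, 258.91064453125), (36.79853439331055, 37.853816986083984), 1.313009262084961) [0.43824485 0.28694276 0.063     ]
grip tri (array([0.46339937, 0.43575586, 0.08333601]), np.float64(0.0012867092881797462)) [342.78984785 215.51879171]
shift [ 1.109 -1.496  0.018] turn 0.059 at [ 0.2997 -0.0011  0.4046] yaw 0.2796 t 2.1
```

drive_tool([
  [[0.08,-0.107,0],0],
  [[0.16,-0.214,0],0],
  [[0.24,-0.32,0],0],
  [[0.32,-0.43,0],0],
  [[0.4,-0.535,0],0],
  [[0.48,-0.64,0],0],
  [[0.56,-0.75,0],0],
  [[0.64,-0.86,0],0.03],
])

```text
time_s: 3.1
eef_pos: [0.3943, 0.2497, 0.4043]
eef_rot: [0.0, 0.993, 0.116, -0.0]
wrist_force: [1.2, -0.1, 0.2]
opening: 1.0
```

```bash
python3 -c "
from h import *
to([.463,.435,.29],.187)"
```

```text
shift [ 0.438 -0.658  0.457] turn 0.029 at [0.3943 0.2497 0.4043] yaw 0.2319 t 3.1
```

drive_tool([
  [[0.08,-0.12,0.06],0.005],
  [[0.16,-0.24,0.12],0.01],
  [[0.24,-0.36,0.2],0.015],
  [[0.32,-0.48,0.28],0.02],
  [[0.4,-0.6,0.36],0.029],
  [[0.438,-0.658,0.43],0.029],
  [[0.438,-0.658,0.457],0.029],
  [[0.438,-0.658,0.457],0.029],
])

```text
time_s: 4.1
eef_pos: [0.4624, 0.4332, 0.2896]
eef_rot: [0.001, 0.996, 0.093, -0.001]
wrist_force: [-0.7, 0.4, -0.1]
opening: 1.002
```

drive_tool([
  [[0,0,0.05],0],
  [[0,0,0.1],0],
  [[0,0,0.14],0],
  [[0,0,0.18],0],
  [[0,0,0.21],0],
  [[0,0,0.228],0],
  [[0,0,0.228],0],
  [[0,0,0.228],0],
])

```text
time_s: 5.1
eef_pos: [0.463, 0.434, 0.2338]
eef_rot: [-0.0, 0.996, 0.093, 0.0]
wrist_force: [0.4, 0.9, -0.1]
opening: 1.0
```

Run:
```python
from h import *
to([.463,.435,.233],.187);a=camera("top");b=camera("side");print(get_obs()["wrist_force"])
v=np.vstack([cv2.resize(a[200:300,240:380],(420,300),interpolation=2),cv2.resize(b[150:250,280:420],(420,300),interpolation=2)])
cv2.imwrite("pics/g1.png",v)
```

```text
shift [ 0.001 -0.004  0.003] turn 0.0 at [0.463  0.434  0.2338] yaw 0.1872 t 5.1
[0.3560517  0.0247148  0.31169259]
```

View pics/g1.png

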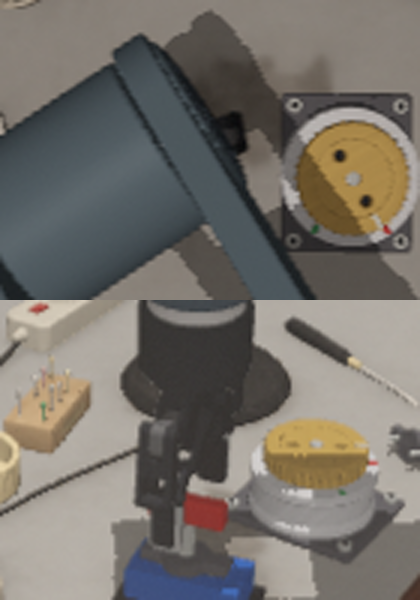

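Top view: the arm hides the spanner. Side view: the near finger stands beside the red bar at crop (205,510), between bar and camera, which fits. Closing.

drive_tool([
  [[0,0,0.003],0],
  [[0,0,0.003],0],
  [[0,0,0.003],0],
  [[0,0,0.003],0],
  [[0,0,0.003],0],
  [[0,0,0.003],0],
  [[0,0,0.003],0],
  [[0,0,0.003],0],
], claw=1)

```text
time_s: 6.2
eef_pos: [0.4628, 0.4338, 0.2326]
eef_rot: [0.0, 0.996, 0.093, -0.0]
wrist_force: [0.2, 0.4, -1.2]
opening: 0.15
```

Run:
```python
from h import *
o,e,M,y=state();print(o["opening"]*85,o["wrist_force"],o["torque"],e,y)
b=camera("side");cv2.imwrite("pics/g2.png",cv2.resize(b[150:270,280:420],(700,600),interpolation=2))
```

```text
12.768506451183905 [ 0.24381716  0.43461674 -1.2361573 ] [ 0.08387236  0.00846786 -0.00484908] [0.4628123  0.43382925 0.23264292] 0.18710811986793244
```

View pics/g2.png

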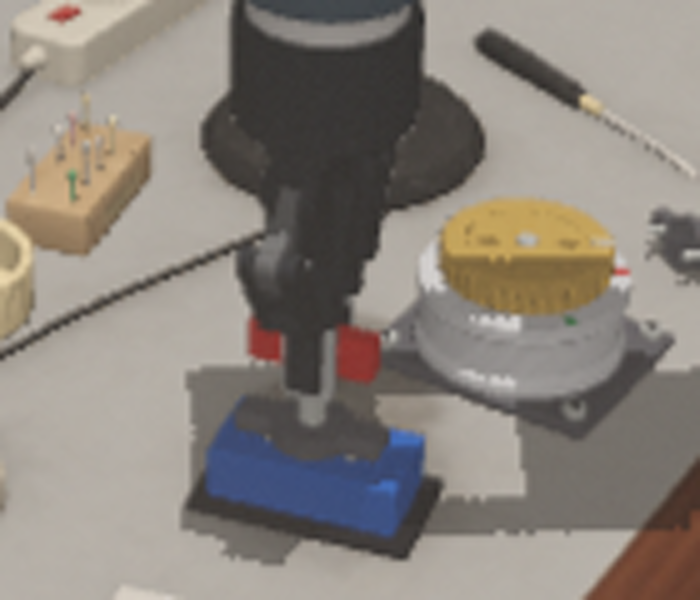

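The fingers hold the bar near its centre, with the red ends visible at crop x 248–382. Lift first, then carry.

drive_tool([
  [[0,0,-0.02],0],
  [[0,0,-0.06],0],
  [[0,0,-0.11],0],
  [[0,0,-0.16],0],
  [[0,0,-0.21],0],
  [[0,0,-0.26],0],
  [[0,0,-0.3],0],
  [[0,0,-0.3],0],
])

```text
time_s: 7.25
eef_pos: [0.4631, 0.434, 0.3089]
eef_rot: [-0.0, 0.996, 0.093, 0.001]
wrist_force: [-0.3, 0.1, -0.7]
opening: 0.149
```

```bash
cat >> h.py <<'E'
def redmask(i):
    h=hsv(i);return (((h[...,0]<8)|(h[...,0]>172))&(h[...,1]>120)&(h[...,2]>50)).astype(np.uint8)
E
python3 - <<'E'
from h import *
o,e,M,y=state();print(o["opening"]*85,o["wrist_force"],o["torque"])
to([.438,.287,.305],.507)
E
```

```text
12.652407143944394 [-0.3031405   0.08332345 -0.66039511] [-0.04177366  0.06450565 -0.05683689]
shift [-0.208  0.559  0.015] turn -0.204 at [0.4631 0.434  0.3089] yaw 0.1872 t 7.25
```

drive_tool([
  [[-0.03,0.08,0],-0.03],
  [[-0.06,0.17,0],-0.06],
  [[-0.1,0.27,0],-0.1],
  [[-0.14,0.37,0],-0.14],
  [[-0.17,0.46,0],-0.17],
  [[-0.2,0.53,0.015],-0.2],
  [[-0.208,0.559,0.015],-0.204],
  [[-0.208,0.559,0.015],-0.204],
])

```text
time_s: 8.25
eef_pos: [0.4379, 0.2867, 0.3039]
eef_rot: [-0.0, 0.968, 0.25, -0.0]
wrist_force: [-0.1, 1.2, -0.7]
opening: 0.156
```

Run:
```python
from h import *
to([.438,.287,.305],.507)
b=camera("side");cv2.imwrite("pics/s3raw.png",b);x,y=345,130
cv2.imwrite("pics/s3.png",cv2.resize(b[y:y+110,x:x+100],(545,600),interpolation=2))
```

```text
shift [ 0.001 -0.001 -0.004] turn -0.001 at [0.4379 0.2867 0.3039] yaw 0.506 t 8.25
```

View pics/s3.png

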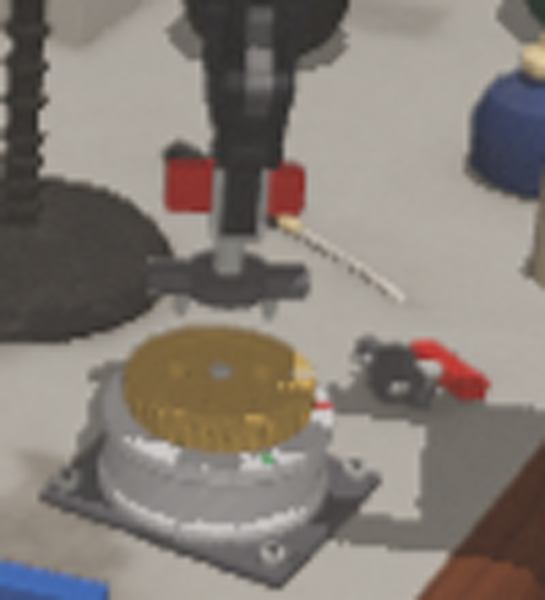

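The prong tips show at crop (180,308) and (269,312). The holes are at about (177,371) and (264,371), with the centre plug at (220,371). I'll compare these with their projections.

Run:
```python
from h import *
o,e,M,y=state();c=e[:2];u=np.array([np.cos(y),np.sin(y)])
pix=lambda x,yy:np.array([(x+.5)/5.45-.5+345,(yy+.5)/5.455-.5+130])
X=lambda s,z:np.r_[c+s*u,z]
tz=e[2]-.155-.060
for n,s,p in(("tip-",-.018,(269,313)),("tip+",.018,(180,309))):print(n,pix(*p)-proj("side",X(s,tz)))
for n,s,p in(("head L",.033,(148,275)),("head R",-.033,(309,280))):print(n,pix(*p)-proj("side",X(s,tz+.018)))
for n,s,p in(("bar L",.028,(165,186)),("bar R",-.028,(305,188))):print(n,pix(*p)-proj("side",X(s,tz+.06)))
C=np.array([.438,.287]);v=np.array([np.cos(.507),np.sin(.507)])
for n,s,p in(("ha",-.018,(264,371)),("hb",.018,(177,371)),("c",0,(220,371))):print(n,pix(*p)-proj("side",np.r_[C+s*v,.062]))
b=cv2.imread("pics/s3raw.png");h=hsv(b)
m=((h[...,0]>12)&(h[...,0]<30)&(h[...,1]>90)&(h[...,2]>50)).astype(np.uint8);m[:185]=0;m[215:]=0;m[:,:362]=0;m[:,404:]=0
ys,xs=np.nonzero(m);print("brass cols",xs.min(),xs.max(),"top row",ys.min(), "pred top edge", proj("side",[*(C+.039*np.array([.33,-.94])),.063]))
r=redmask(b);r[:155]=0;r[170:]=0;r[:,:370]=0;r[:,402:]=0;ys,xs=np.nonzero(r);print("red cols",xs.min(),xs.max())
# px per mm
p0=proj("side",[.438,.287,.062]);print((proj("side",[.448,.287,.062])-p0)/10,(proj("side",[.438,.297,.062])-p0)/10)
```

```text
tip- [-0.29648169 -1.7577484 ]
tip+ [-0.57618888 -1.86353986]
head L [-0.21931406 -0.90291691]
head R [-0.35099435 -1.11694304]
bar L [-0.43384131 -0.6673632 ]
bar R [-0.4254095  -1.21812184]
ha [-0.28515995 -1.32786934]
hb [-0.39748823 -0.68879389]
c [-0.42417231 -1.00797299]
brass cols 368 402 top row 190 pred top edge [387.61362545 189.88211857]
red cols 376 400
[-0.39114291 -0.1254955 ] [-0.20088492  0.1915365 ]
```

The calibration bias is the same for spanner and collar, about (-0.4,-1.1) px, so they are aligned to within a millimetre. Lowering until the tips are just inside the holes.

drive_tool([
  [[0.001,-0.001,0.03],0],
  [[0.001,-0.001,0.06],0],
  [[0.001,-0.001,0.08],0],
  [[0.001,-0.001,0.095],0],
  [[0.001,-0.001,0.105],0],
  [[0.001,-0.001,0.115],0],
  [[0.001,-0.001,0.12],0],
  [[0.001,-0.001,0.12],0],
])

```text
time_s: 9.3
eef_pos: [0.4379, 0.2871, 0.274]
eef_rot: [0.0, 0.968, 0.251, 0.0]
wrist_force: [0.3, -0.3, -0.5]
opening: 0.153
```

Run:
```python
from h import *
o,e,M,y=state();print(o["wrist_force"],o["torque"],e,y,o["opening"])
```

```text
[ 0.29459015 -0.33920415 -0.53530702] [-0.14140054 -0.01967468  0.01520076] [0.43789926 0.28712735 0.27401341] 0.5074927038535932 0.1526266403398753
```

Tip height is 59 mm with no contact force, so the prongs are entering. Going down to seat them.

drive_tool([
  [[0,0,0.008],0],
  [[0,0,0.014],0],
  [[0,0,0.02],0],
  [[0,0,0.025],0],
  [[0,0,0.03],0],
  [[0,0,0.034],0],
  [[0,0,0.034],0],
  [[0,0,0.034],0],
])

```text
time_s: 10.3
eef_pos: [0.4379, 0.287, 0.2654]
eef_rot: [0.0, 0.968, 0.251, 0.0]
wrist_force: [1.0, -4.8, 0.4]
opening: 0.154
```

Run:
```python
from h import *
o,e,M,y=state();print(o["wrist_force"],o["torque"],e,y,o["opening"])
```

```text
[ 0.96931003 -4.83551069  0.38715896] [-1.02562859 -0.2794381  -0.01951844] [0.43791783 0.287037   0.2653773 ] 0.5075813284399844 0.15370347003100937
```

Seated at z 0.2654, with 5 N of side force. Turning clockwise.

drive_tool([
  [[0,0.001,0],0.05],
  [[0,0.001,0],0.1],
  [[0,0.001,0],0.15],
  [[0,0.001,0],0.2],
  [[0,0.001,0],0.25],
  [[0,0.001,0],0.3],
  [[0,0.001,0],0.35],
  [[0,0.001,0],0.4],
])

```text
time_s: 11.3
eef_pos: [0.4379, 0.2868, 0.2653]
eef_rot: [0.0, 0.998, -0.061, -0.0]
wrist_force: [0.5, -4.9, 1.8]
opening: 0.15
```

Run:
```python
from h import *
o,e,M,y=state();print(o["wrist_force"],o["torque"],e,y,o["opening"])
```

```text
[ 0.48163197 -4.93382252  1.7960447 ] [-1.10068271 -0.02521141  0.08048589] [0.43786737 0.28675697 0.26528596] -0.12286808954958214 0.15013268930728957
```

drive_tool([
  [[0,0.001,0],0.05],
  [[0,0.001,0],0.1],
  [[0,0.001,0],0.15],
  [[0,0.001,0],0.2],
  [[0,0.001,0],0.25],
  [[0,0.001,0],0.29],
  [[0,0.001,0],0.32],
  [[0,0.001,0],0.34],
])

```text
time_s: 12.3
eef_pos: [0.4377, 0.287, 0.2653]
eef_rot: [-0.0, 0.947, -0.322, -0.0]
wrist_force: [0.9, -1.1, -0.7]
opening: 0.153
```

Run:
```python
from h import *
o,e,M,y=state();print(o["wrist_force"],o["torque"],e,y,o["opening"])
```

```text
[ 0.89716674 -1.13352682 -0.66692597] [-0.23791222  0.02851693  0.14321256] [0.43773625 0.28701078 0.26529105] -0.6557807477128205 0.15306906710088108
```

Torque is still at the friction level (0.14). Creeping on toward the stop.

drive_tool([
  [[0,0,0],0.01],
  [[0,0,0],0.02],
  [[0,0,0],0.03],
  [[0,0,0],0.035],
  [[0,0,0],0.04],
  [[0,0,0],0.045],
  [[0,0,0],0.05],
  [[0,0,0],0.05],
])

```text
time_s: 13.3
eef_pos: [0.4378, 0.2869, 0.2654]
eef_rot: [-0.0, 0.934, -0.358, -0.0]
wrist_force: [-0.3, 3.7, -2.8]
opening: 0.152
```

Run:
```python
from h import *
o,e,M,y=state();print(o["wrist_force"],o["torque"],e,y,o["opening"])
```

```text
[-0.34744613  3.70332318 -2.81418331] [0.73985505 0.08780738 0.52177832] [0.43779657 0.28689537 0.26537745] -0.733041217467638 0.15181869025263117
```

drive_tool([
  [[0,0,0],0.005],
  [[0,0,0],0.01],
  [[0,0,0],0.015],
  [[0,0,0],0.02],
  [[0,0,0],0.02],
  [[0,0,0],0.02],
  [[0,0,0],0.02],
  [[0,0,0],0.02],
])

```text
time_s: 14.3
eef_pos: [0.4378, 0.2869, 0.2654]
eef_rot: [0.0, 0.928, -0.373, -0.0]
wrist_force: [-1.4, 4.6, -2.6]
opening: 0.156
```

Run:
```python
from h import *
o,e,M,y=state();print(o["wrist_force"],o["torque"],e,y,o["opening"])
b=camera("side");x,yy=345,130;cv2.imwrite("pics/s4.png",cv2.resize(b[yy:yy+110,x:x+100],(545,600),interpolation=2))
```

```text
[-1.36233258  4.550995   -2.62199573] [1.01239893 0.35270361 1.2043151 ] [0.43775461 0.2868591  0.26537466] -0.7641597256012961 0.15622637199768719
```

View pics/s4.png

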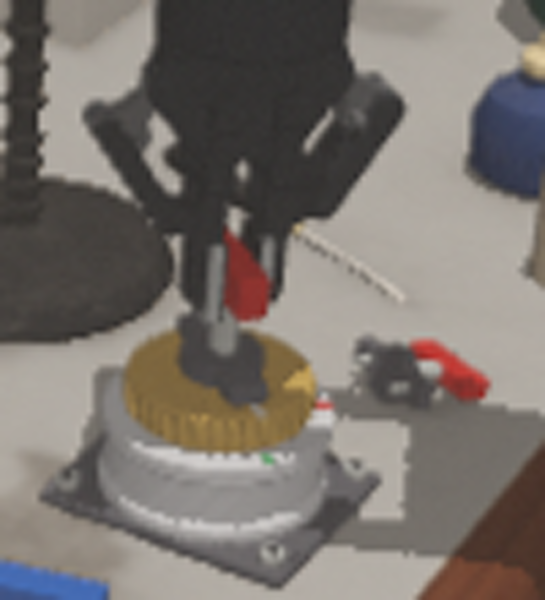

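Torque climbed steeply to 1.2 N m, so this is the firm stop. The white line at crop (258,408) points at the green mark at (268,457). Now easing back to the middle of the play, then lifting.

drive_tool([
  [[0,0,0],-0.02],
  [[0,0,0],-0.04],
  [[0,0,0],-0.06],
  [[0,0,0],-0.075],
  [[0,0,0],-0.075],
  [[0,0,0],-0.075],
  [[0,0,0],-0.075],
  [[0,0,0],-0.075],
])

```text
time_s: 15.35
eef_pos: [0.438, 0.2867, 0.2654]
eef_rot: [0.0, 0.948, -0.318, 0.0]
wrist_force: [-0.1, 0.9, -2.1]
opening: 0.15
```

Run:
```python
from h import *
o,e,M,y=state();print(o["wrist_force"],o["torque"],e,y,o["opening"])
```

```text
[-0.12643388  0.85385555 -2.0998842 ] [-0.01942465  0.02673281  0.00981869] [0.43797367 0.28668349 0.2654428 ] -0.6470951151779798 0.14980849849301484
```

Unloaded. Lifting straight up.

drive_tool([
  [[0,0,-0.01],0],
  [[0,0,-0.03],0],
  [[0,0,-0.05],0],
  [[0,0,-0.08],0],
  [[0,0,-0.11],0],
  [[0,0,-0.14],0],
  [[0,0,-0.17],0],
  [[0,0,-0.17],0],
])

```text
time_s: 16.35
eef_pos: [0.4382, 0.2869, 0.3088]
eef_rot: [-0.001, 0.948, -0.318, 0.001]
wrist_force: [-0.4, -0.7, -1.7]
opening: 0.157
```

Run:
```python
from h import *
o,e,M,y=state();print(o["wrist_force"],o["torque"])
to([.4628,.4338,.308],.187)
```

```text
[-0.42454464 -0.662478   -1.71040082] [-0.05049177  0.04616833 -0.02867828]
shift [-0.276 -0.528  0.004] turn -0.531 at [0.4382 0.2869 0.3088] yaw -0.6469 t 16.35
```

drive_tool([
  [[-0.03,-0.06,0],-0.07],
  [[-0.07,-0.13,0],-0.14],
  [[-0.11,-0.21,0],-0.22],
  [[-0.15,-0.3,0],-0.3],
  [[-0.2,-0.39,0],-0.38],
  [[-0.24,-0.47,0],-0.46],
  [[-0.276,-0.528,0],-0.53],
  [[-0.276,-0.528,0],-0.531],
])

```text
time_s: 17.35
eef_pos: [0.4622, 0.4343, 0.3074]
eef_rot: [0.0, 0.996, 0.094, -0.0]
wrist_force: [-0.7, -0.9, -0.8]
opening: 0.156
```

Run:
```python
from h import *
to([.4628,.4338,.308],.187)
t,b=camera("top"),camera("side")
cv2.imwrite("pics/s5.png",np.hstack([cv2.resize(b[145:265,300:420],(500,500),interpolation=2),cv2.resize(t[235:285,335:365],(300,500),interpolation=2)]))
```

```text
shift [ 0.002  0.003 -0.003] turn 0.0 at [0.4622 0.4343 0.3074] yaw 0.1876 t 17.35
```

View pics/s5.png

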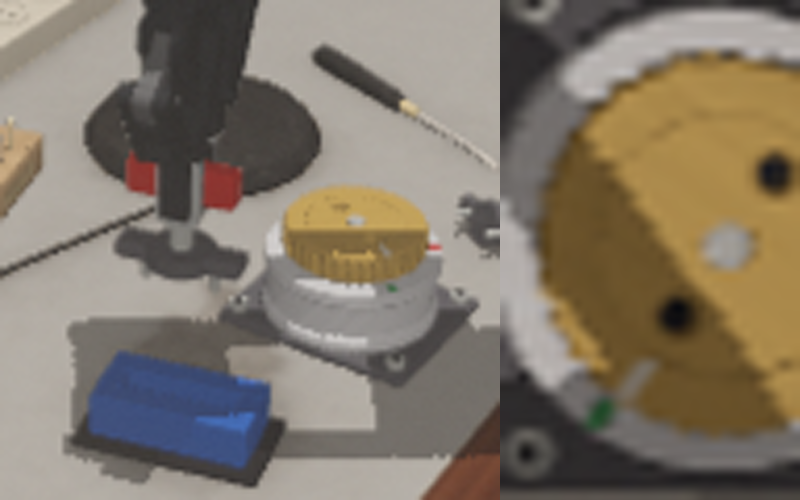

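The white line at right crop (640,380) meets the green mark at (600,412). The spanner hangs level above the empty channel, aligned with it. Lowering it into the rest.

drive_tool([
  [[0.001,0.001,0.04],0],
  [[0.001,0.001,0.08],0],
  [[0.001,0.001,0.13],0],
  [[0.001,0.001,0.17],0],
  [[0.001,0.001,0.21],0],
  [[0.001,0.001,0.24],0],
  [[0.001,0.001,0.26],0],
  [[0.001,0.001,0.27],0],
])

```text
time_s: 18.45
eef_pos: [0.4627, 0.4335, 0.2402]
eef_rot: [0.0, 0.996, 0.093, -0.0]
wrist_force: [-0.2, -0.0, -1.8]
opening: 0.154
```

Run:
```python
from h import *
o,e,M,y=state();print(o["wrist_force"],o["torque"])
to([.4628,.4338,.233],.187)
```

```text
[-0.23811338 -0.02161604 -1.79335689] [-0.01698639 -0.07120605  0.04100884]
shift [ 0.001 -0.001  0.029] turn 0.0 at [0.4627 0.4335 0.2402] yaw 0.1872 t 18.45
```

drive_tool([
  [[0,0,0.006],0],
  [[0,0,0.012],0],
  [[0,0,0.018],0],
  [[0,0,0.023],0],
  [[0,0,0.027],0],
  [[0,0,0.03],0],
  [[0,0,0.03],0],
  [[0,0,0.03],0],
])

```text
time_s: 19.45
eef_pos: [0.4628, 0.4334, 0.233]
eef_rot: [-0.0, 0.996, 0.093, 0.0]
wrist_force: [0.4, 0.2, -1.6]
opening: 0.156
```

drive_tool([
  [[0,0,0],0],
  [[0,0,0],0],
  [[0,0,0],0],
  [[0,0,0],0],
  [[0,0,0],0],
  [[0,0,0],0],
  [[0,0,0],0],
  [[0,0,0],0],
], claw=0)

```text
time_s: 20.45
eef_pos: [0.4627, 0.4334, 0.2329]
eef_rot: [0.0, 0.996, 0.093, -0.0]
wrist_force: [-0.3, 0.1, -0.0]
opening: 1.002
```

drive_tool([
  [[0,0,-0.03],0],
  [[0,0,-0.08],0],
  [[0,0,-0.15],0],
  [[0,0,-0.24],0],
  [[0,0,-0.34],0],
  [[0,0,-0.44],0],
  [[0,0,-0.54],0],
  [[0,0,-0.6],0],
])

```text
time_s: 21.45
eef_pos: [0.4629, 0.4336, 0.386]
eef_rot: [-0.001, 0.996, 0.093, 0.002]
wrist_force: [0.4, 0.1, 0.5]
opening: 1.003
```

drive_tool([
  [[-0.08,0.1,0],0],
  [[-0.16,0.2,0],0],
  [[-0.24,0.3,0],0],
  [[-0.3,0.4,0],0],
  [[-0.36,0.5,0],0],
  [[-0.42,0.6,0],0],
  [[-0.48,0.7,0],0],
  [[-0.48,0.76,0],0],
])

```text
time_s: 22.45
eef_pos: [0.3796, 0.2236, 0.3833]
eef_rot: [-0.0, 0.996, 0.093, 0.0]
wrist_force: [-0.1, 0.2, 0.0]
opening: 1.002
```

Run:
```python
from h import *
o,e,M,y=state();print(o["time_s"],o["wrist_force"],e)
t,b=camera("top"),camera("side")
for n,i,roi in(("top",t,(262,215,312,285)),("top0",cv2.imread("pics/top0.png"),(262,215,312,285))):
    r=redmask(i);m=0*r;m[roi[1]:roi[3],roi[0]:roi[2]]=r[roi[1]:roi[3],roi[0]:roi[2]];p=np.argwhere(m)[:,::-1].astype(np.float32);g=cv2.minAreaRect(p);print(n,g,onz("top",g[0],.088))
cv2.imwrite("pics/s6.png",np.hstack([cv2.resize(b[145:265,300:420],(480,480),interpolation=2),cv2.resize(t[215:295,262:312],(300,480),interpolation=2)]))
```

```text
22.45 [-0.05048395  0.22156652  0.01723088] [0.37962937 0.22355399 0.38329584]
top ((285.3653564453125, 248.8269500732422), (27.65237808227539, 7.452413082122803), 78.69007110595703) [0.46343265 0.43351225 0.088     ]
top0 ((284.576904296875, 248.88462829589844), (27.456260681152344, 7.452413082122803), 78.69007110595703) [0.4633484  0.43510284 0.088     ]
```

View pics/s6.png

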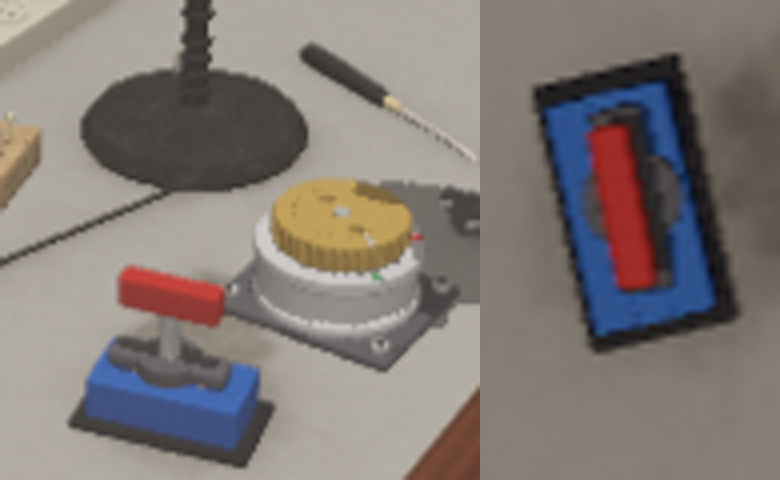

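The spanner stands upright in the rest: in the right crop the red bar is at (622,208) within the blue rails, and the head rests on the rails in the left crop. The collar's line at left crop (370,240) still points at the green mark (376,275). The gripper is clear.

```bash
python3 -c "
from bench import hand_in
print(hand_in())"
```

```text
the job is handed in; nothing more can be done
None
```

The job is done and handed in at about 22.6 s of the 51 s allowed. I took the larger spanner from its rest and seated both prongs in the collar with 5 N of side force. I turned the collar clockwise until torque rose to 1.2 N m at the stop, well above its normal stiffness. Then I eased back to the middle of the play, lifted the spanner out and stood it back in the rest.

- **Collar:** the top and side pictures show the white line at the green mark.
- **Spanner:** it stands upright in the channel with its head on the rails, 1.6 mm sideways from where it started, which is within the channel's play. The gripper was open and clear of everything.
- **Other items:** I did not measure the positions of the bystanders afterwards. The arm's path stayed clear of them, and the wrist forces showed no unexpected contact.
- **Disagreement:** the side camera's readings were off by about 1 pixel. The offset was about the same for the spanner and the collar, so it did not affect the fit, and no other check failed.

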